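Level the board holder and lock its spindle with the pin

ROBOT

A 7-joint arm with a two-finger parallel gripper is mounted at the origin on a cart in front of the work surface, level with it; the furniture and walls round the work are solid. World frame = base frame: x ahead of the robot, y to its left, z up, the work surface at z = 0. Lengths are in mm, angles in rad, forces in N, time in s.
With the tool pointing down it reaches from about 400 to 850 mm from the base axis. Payload 6.9 kg.
Tool frame: the origin (TCP) lies midway between the tips of the shut fingers; the grasp point (between the pads) lies 19 mm behind it; z points along the fingers, x is the direction in which the jaws open and shut, and the axes are right-handed (so a half turn about z gives the same grasp; the last joint's range is limited). The gripper opens to 85 mm and grips with 20 to 120 N. Pads are 22 mm wide; open, the fingers measure 114 mm over their backs; the gripper's body (76 mm by 85 mm) begins 54 mm behind the grasp point. The pads swing forward as they close: fully open they stand 13 mm farther back than shut.
Start: joints at [1.24, 0.507, -0.238, 1.5, 0.126, 1.149, -0.155], TCP at [263.805, -566.585, 231.275] pointing down, gripper open.
Joint ranges: [-3.08, 3.08], [-0.24, 2.05], [-1.43, 1.35], [0, 2.5], [-1.52, 4.66], [0.17, 1.96], [-2.89, 2.89]. Speed limits (rad/s): [2.39, 2.39, 3.14, 3.14, 3.14, 3.14, 3.14].

INTERFACE

Orientations are given as a 3x3 rotation matrix whose columns are the frame's x, y, z axes.
In Python, from bench import manip, grab_frame, get_calibration gives the robot as it stands. The module is installed in compiled form; this text tells all that it offers.
- The arm moves only by the tool servo_tool, never from a script. Its arguments are lists of equal length, an entry for each row: "claw": the gripper command: -1 is fully open, 1 is shut, values between are in proportion; "offset": the shift along the tool's x, y, z as a fraction of full scale, a list of three; "roll": the turn about the tool's z as a fraction of full scale. In form: {"claw": [claw, ...], "offset": [[tx, ty, tz], ...], "roll": [roll, ...]}. A call has exactly 5 rows; each row shifts and turns the pose as measured when the row begins, along the tool's axes as they then stand; what a row does not reach is not made up. Full scale, the value 1, is 0.8 m for a shift and 0.1 rad for a turn. A row lasts 1/8 s, in which the tool goes at most 62.5 mm and 10.7 degrees, less where a joint would pass 70% of its speed; a pose out of reach is approached as far as the arm can. A call with a number of a shift or a turn outside -1 to 1 is refused whole. A call with a gripper value outside its range is refused whole. The fingers move at their own pace and stop on an object; the grip force is fixed at half the most. Time passes only in rows, so rows that do not move let the fingers close, or fill a call up. It gives the time, the measured TCP pose, the force and the opening at its end, in the units of the state.
- manip.observe(): the state, without advancing time (a new reading comes with each control period).
- grab_frame(name): name is "side" or "top"; returns the picture (480x640x3 uint8, blue, green, red); there is no depth.
- get_calibration(name): a dict with "intrinsics" (3x3 intrinsics, pixels), "k1" (the pictures are not rectified: a ray, as slopes to the right and down, at radius r is drawn at 1 + k1 r^2 times it, then the intrinsics apply), "rvec" (rotation vector, rad) and "tvec" (3), from world to camera coordinates, as OpenCV has them. Camera axes: x right, y down, z forward; pixel columns grow to the right and rows downward; lengths in mm; the calibration is good to about 2 mm. A picture is of the moment at which its call begins. get_calibration takes no time and is no camera call.
- manip.job_done(): hands the job in, once; it reports no verdict.
The state is a dict: "t": time; "joint_pos": joint angles; "qvel": joint speeds; "effort": joint torques, N m; "tcp_pos": TCP position; "orientation": TCP orientation; "force": force on the tool from outside, world axes, zero at the start; "torque": the same for the moment, N m; "finger_gap": opening from 0.0 (shut) to 1.0 (fully open).
Only numpy, scipy, OpenCV 4.12 (cv2) and the standard library are available. Lean on these libraries where they do the work, as an engineer would, in place of code of your own. Each camera call takes 0.05 s, during which the arm holds its last target.

TASK

The circuit board in the tilting holder stands at a slant. Turn the holder's black crank handle until it stands straight up, so that the board is level and the spindle's hidden cross-hole lines up with the hole in the holder's top; then take the red-headed lock pin from the wooden rack and push it through that hole, fully home, with its head flat on the holder, and let go.

Things in the scene. Friction and masses are not known exactly. Their poses are not given: they have to be found in the camera images.
- spindle (a joint): Angle (rad) of the holder's horizontal spindle, which carries crank and board cradle. 0: crank straight up, board level, cross-hole vertical, in line with the hole in the holder's top; positive: crank leans to the holder's -x side, towards the robot. Starts at 0.6 to 1.1, turns freely between -1.2 and 1.2, stays where left (friction 0.35 N m: 6 N at the handle).
- crank_grip (a point): Middle of the crank's black handle: a round bar 16 mm thick, 60 mm long, parallel to the spindle. It moves on a circle of 60 mm radius about the spindle's axis, which is 75 mm above the bench. y runs along the handle, away from the holder; z from the spindle's axis to the handle. The crank arm begins 33 mm away on the -y side; all else round the handle is free.
- lock_hole (a point): Centre of the hole's mouth in the aluminium top (54 x 48 mm) of the fixed blue bearing block, 102.5 mm above the bench. z up; y along the spindle to the crank (handle's middle 80 mm along +y); cradle on -y. Vertical hole 13 mm wide, 23 mm at its mouth; under it the spindle's 15 mm cross-hole, then another 13 mm hole. A pin stops some 20 mm down if the spindle is over 0.3 rad off 0.
- red_pin_head (a point): Centre of the lock pin's red round head, 24 mm thick, 27 mm tall, on a collar 28 x 3 mm; the 10 mm shank below has its tapered tip 67 mm under this point. z up the pin. Stands in one of 3 holes, 55 mm apart, of a fixed wooden rack 58 mm tall; rise 55 mm to clear. At first y runs along the row. Yellow and green pins beside it are too short. Home: this point 15 mm above lock_hole.
Not all that is in view belongs to the job. What is shaped like the part that bears red_pin_head but blue or orange is not meant.

How it is judged (in metres and radians):
On the way, in this order (a step that is already met when the one before it is completed fails the run):
1. the crank is turned upright, so that the cross-hole lines up (value of joint spindle between -0.3 and 0.3 rad), for 0.2 s.
2. the red-headed pin is through the spindle, fully home (z of red_pin_head in the frame of lock_hole below 0.02 m and horizontal distance between red_pin_head and lock_hole below 0.01 m), for 0.1 s.
At the end, for the whole second after the job is handed in: The red-headed pin stands in the lock hole through the spindle, its collar down on the holder's top (within 5 mm), its head within 10 mm of the hole's axis and upright within 0.2 rad, and the crank is upright (spindle within 0.35 rad of 0) (all of step 2 and z of red_pin_head in the frame of lock_hole above 0.008 m and angle between red_pin_head's own z axis and vertical below 0.2 rad and value of joint spindle between -0.35 and 0.35 rad); the robot touches nothing.
It also fails if it takes over 48 s, if anything falls off the work surface, if the arm or the gripper's body presses on something with over 40 N, if the wrist force passes 120 N, or if a joint passes its speed limit or range.

## Working session

There is one attempt and no reset: what is moved stays moved. The work goes in short steps, Python scripts to look and compute and a tool call to move; the robot and the scene stay as the last step left them, time stands still between calls to the robot, and variables do not carry over. Pictures are saved under pics/ and viewed, and the job is handed in when it is done.

Besides the shell and the picture viewer there is one more tool, called after "Call:" as name(argument=value, ...) on one line, values as JSON. servo_tool: Moves the arm, as the interface text tells. Shift numbers are shares of 0.8 m and turn numbers shares of 0.1 rad, none past 1 either way. Its arguments: {"type":"object","properties":{"claw":{"type":"array"},"offset":{"type":"array"},"roll":{"type":"array"}},"required":["claw","offset","roll"]}

```bash
mkdir -p pics
python3 - <<'E'
from bench import manip, grab_frame, get_calibration
import cv2, numpy as np
for n in("side","top"):
    c=get_calibration(n); print(n,c)
    f=grab_frame(n); cv2.imwrite(f"pics/{n}0.png",f)
s=manip.observe(); print(s)
E
```

```text
side {'intrinsics': array([[608.53543018,   0.        , 317.61240723],
       [  0.        , 608.53543018, 252.83849146],
       [  0.        ,   0.        ,   1.        ]]), 'k1': -0.06224729435168159, 'rvec': array([ 0.35567916, -2.55257271,  1.50669664]), 'tvec': array([438.33551108, 159.6957891 , 885.19025727])}
top {'intrinsics': array([[525.2475094 ,   0.        , 327.33700236],
       [  0.        , 525.2475094 , 248.60562679],
       [  0.        ,   0.        ,   1.        ]]), 'k1': -0.12459855512414131, 'rvec': array([ 2.1920461 , -2.17115039,  0.0707097 ]), 'tvec': array([ -22.64085411,  475.11866379, 1158.79463874])}
{'t': 0.1, 'joint_pos': array([ 1.24050671,  0.50823966, -0.23749367,  1.50097744,  0.12569073,
        1.14891767, -0.15480324]), 'qvel': array([ 0.00031833, -0.00102209,  0.00039323, -0.0020842 ,  0.00011028,
        0.00037309,  0.00136396]), 'effort': array([-6.07836977e-03, -6.21835327e+01, -2.19487958e+00, -2.50206184e+01,
        1.26689061e-02,  7.77357607e-03,  3.43491289e-07]), 'tcp_pos': array([ 263.56529998, -566.23595246,  230.54318464]), 'orientation': array([[ 4.22094325e-01, -9.06551655e-01, -6.91472925e-04],
       [-9.06550581e-01, -4.22094890e-01,  1.39596180e-03],
       [-1.55737867e-03,  3.76276259e-05, -9.99998787e-01]]), 'force': array([ 0.13602453,  0.36450335, -0.06590597]), 'torque': array([-0.0343521 , -0.00473804,  0.01371908]), 'finger_gap': 1.0031488459033648}
```

View pics/side0.png

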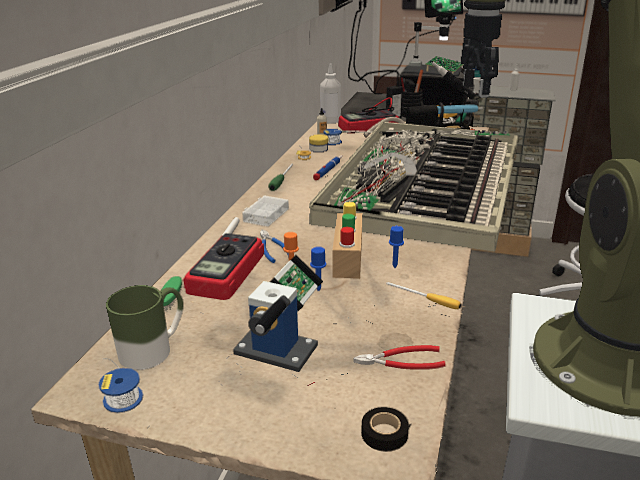

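View pics/top0.png

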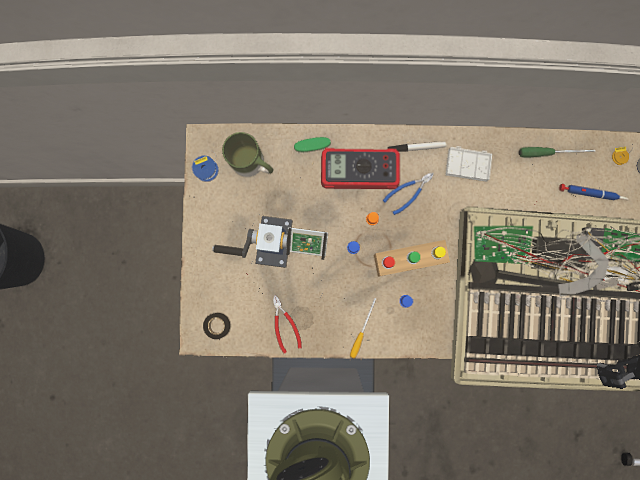

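```bash
cat > h.py <<'E'
import cv2, numpy as np
from bench import manip, grab_frame, get_calibration
C={n:get_calibration(n) for n in("side","top")}
def ray(n,u,v):
    c=C[n];K=c["intrinsics"];d=np.array([c["k1"],0,0,0,0.])
    p=cv2.undistortPoints(np.array([[[u,v]]],float),K,d,None,None,None,).ravel() if 0 else cv2.undistortPointsIter(np.array([[[u,v]]],float),K,d,None,None,(3,100,1e-10)).ravel()
    R=cv2.Rodrigues(c["rvec"])[0]; o=-R.T@c["tvec"]; w=R.T@np.array([p[0],p[1],1]); return o,w/np.linalg.norm(w)
def plane(n,u,v,z):
    o,w=ray(n,u,v); return o+w*(z-o[2])/w[2]
def two(a,b):
    o1,w1=ray("side",*a);o2,w2=ray("top",*b)
    A=np.stack([w1,-w2],1);t=np.linalg.lstsq(A,o2-o1,rcond=None)[0]
    p,q=o1+t[0]*w1,o2+t[1]*w2; return (p+q)/2,np.linalg.norm(p-q)
def proj(n,P):
    c=C[n];return cv2.projectPoints(np.array(P,float).reshape(-1,1,3),c["rvec"],c["tvec"],c["intrinsics"],np.array([c["k1"],0,0,0,0.]))[0].reshape(-1,2)
def crop(f,x0,y0,w,h,k,name):
    cv2.imwrite("pics/"+name,cv2.resize(f[y0:y0+h,x0:x0+w],None,fx=k,fy=k,interpolation=cv2.INTER_CUBIC))
E
python3 - <<'E'
from h import *
s=cv2.imread("pics/side0.png");t=cv2.imread("pics/top0.png")
crop(s,220,180,160,200,3,"s1.png"); crop(t,200,200,260,80,3,"t1.png")
for n,f in(("side",s),("top",t)):
    h=cv2.cvtColor(f,cv2.COLOR_BGR2HSV)
    m=(((h[...,0]<5)|(h[...,0]>175))&(h[...,1]>180)&(h[...,2]>100)).astype(np.uint8)
    k,l,st,ce=cv2.connectedComponentsWithStats(m)
    for i in range(1,k):
        if st[i,4]>15: print(n,st[i],ce[i])
E
```

```text
side [339 116  44  15 335] [356.08955224 123.97910448]
side [341 227  13  18 207] [346.69082126 235.40096618]
side [ 184  238   80   62 1542] [224.21660182 276.94293126]
side [383 346  56  11 245] [410.67755102 349.08571429]
side [385 360  60   9 263] [414.54752852 364.63498099]
top [322 149  77  35 171] [369.70760234 157.98830409]
top [562 184   6   5  17] [563.52941176 186.52941176]
top [384 257  10  11  88] [388.47727273 261.97727273]
top [285 312  16  36 104] [294.25961538 329.63461538]
top [275 316  11  37 105] [278.26666667 333.34285714]
```

```bash
ls pics
```

```text
s1.png
side0.png
t1.png
top0.png
```

View pics/s1.png

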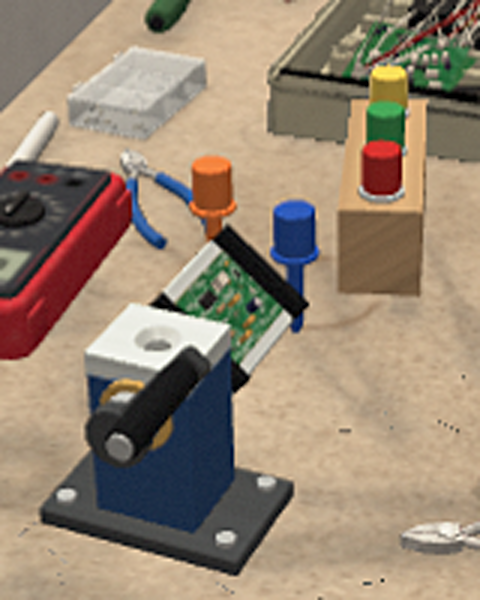

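View pics/t1.png

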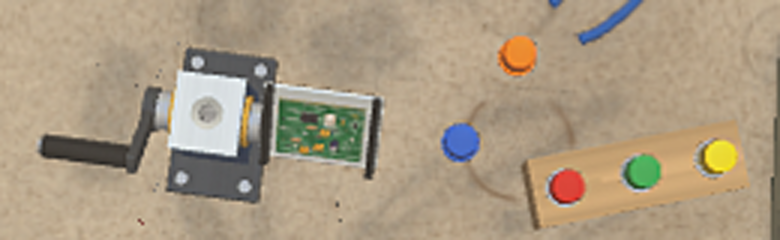

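Run:
```python
from h import *
S=lambda x,y:((x+.5)/3-.5+220,(y+.5)/3-.5+180)
T=lambda x,y:((x+.5)/3-.5+200,(y+.5)/3-.5+200)
print("hole",plane("top",*T(207,111),102.5),plane("side",*S(155,340),102.5),two(S(155,340),T(207,111)))
print("topcorners T",[plane("top",*T(*p),102.5)[:2].round(1) for p in((180,72),(245,80),(236,155),(168,147))])
print("topcorners S",[plane("side",*S(*p),102.5)[:2].round(1) for p in((133,303),(232,322),(190,376),(87,354))])
print("pin", two(S(382,150),T(569,184)), plane("top",*T(569,184),87),plane("side",*S(382,150),87))
print("racktop T",[plane("top",*T(*p),58)[:2].round(1) for p in((525,160),(736,120),(745,180),(535,228))])
print("pins T",[plane("top",*T(*p),87)[:2].round(1) for p in((569,184),(644,169),(721,155))])
for z in(100,110,120): print("handle",z,plane("top",*T(45,147),z),plane("top",*T(130,154),z))
print("handle end",two(S(120,445),T(43,147)))
```

```text
hole [492.97295307 103.77630144 102.5       ] [493.72580124 105.14404999 102.5       ] (array([493.57591994, 104.03622461, 101.78644075]), np.float64(1.118819290560978))
topcorners T [array([520.1, 123.2]), array([514.8,  77.7]), array([462.5,  83.1]), array([467.7, 130.5])]
topcorners S [array([516.,  76.]), array([463.2,  80.1]), array([467.4, 130. ]), array([520.6, 125.2])]
pin (array([ 445.13230958, -149.31152247,   86.9552649 ]), np.float64(0.49503362118406175)) [ 445.37153545 -149.25166582   87.        ] [ 444.86746841 -149.26924319   87.        ]
racktop T [array([ 463.8, -120.7]), array([ 494.2, -273.9]), array([ 450.8, -280.2]), array([ 415. , -128.1])]
pins T [array([ 445.4, -149.3]), array([ 456.4, -202.1]), array([ 466.7, -256.7])]
handle 100 [467.0228839  217.35473593 100.        ] [462.69848416 157.37479017 100.        ]
handle 110 [466.32693701 215.11649411 110.        ] [462.04222254 155.68698788 110.        ]
handle 120 [465.63099012 212.87825229 120.        ] [461.38596093 153.9991856  120.        ]
handle end (array([466.82097227, 214.29785074, 121.96590402]), np.float64(2.8148064424692185))
```

```bash
cat > plan.py <<'E'
import sys,json
from h import *
# plan.py x y z yaw(tool x) : rows of 5 toward target; optional maxstep mm
def plan(tgt,yaw,step=58,n=5,claw=-1):
    s=manip.observe();p=s["tcp_pos"].copy();R=s["orientation"].copy()
    tgt=np.array(tgt,float);O=[];Rl=[]
    cy=np.arctan2(R[1,0],R[0,0]); rem=(cy-yaw+np.pi)%(2*np.pi)-np.pi
    print("t",round(s["t"],2),"p",p.round(1),"yaw",round(cy,3),"tilt",R[:,2].round(3),"F",s["force"].round(1),"gap",round(s["finger_gap"],3))
    for i in range(n):
        d=tgt-p;L=np.linalg.norm(d); d=d*min(1,step/L) if L>0 else d
        O.append((R.T@d/800).round(4).tolist()); r=np.clip(rem,-.1,.1); Rl.append(round(r*10,2)); rem-=r
        p=p+d; R=R@cv2.Rodrigues(np.array([0,0,r]))[0]
    print(json.dumps(O),json.dumps(Rl),"end",p.round(1))
E
python3 -c "
from plan import *
plan([464,184,230],-.095)"
```

```text
t 0.1 p [ 263.6 -566.2  230.5] yaw -1.135 tilt [-0.001  0.001 -1.   ] F [ 0.1  0.4 -0.1] gap 1.003
[[-0.0556, -0.0465, 0.0001], [-0.0507, -0.0518, 0.0001], [-0.0452, -0.0566, 0.0001], [-0.0394, -0.0609, 0.0001], [-0.0331, -0.0645, 0.0001]] [-1.0, -1.0, -1.0, -1.0, -1.0] end [ 338.4 -286.1  230.3]
```

Call:
servo_tool(claw=[-1, -1, -1, -1, -1], offset=[[-0.055, -0.046, 0], [-0.05, -0.052, 0], [-0.045, -0.056, 0], [-0.039, -0.06, 0], [-0.033, -0.064, 0]], roll=[-1, -1, -1, -1, -1])

```text
t: 0.72
tcp_pos: [336.2, -283.8, 227.9]
orientation: [[0.81, -0.587, -0.003], [-0.587, -0.81, 0.003], [-0.004, -0.001, -1.0]]
force: [0.4, 0.0, 0.6]
finger_gap: 0.997
```

```bash
python3 -c "
from plan import *
plan([464,184,230],-.095)"
```

```text
t 0.72 p [ 336.2 -283.8  227.9] yaw -0.627 tilt [-0.003  0.003 -1.   ] F [0.4 0.  0.6] gap 0.997
[[-0.0256, -0.0678, -0.0002], [-0.0187, -0.0701, -0.0002], [-0.0116, -0.0716, -0.0002], [-0.0044, -0.0724, -0.0002], [0.0029, -0.0724, -0.0002]] [-1.0, -1.0, -1.0, -1.0, -1.0] end [412.6  -4.  229.2]
```

Tracks well.

Call:
servo_tool(claw=[-1, -1, -1, -1, -1], offset=[[-0.025, -0.068, 0], [-0.018, -0.07, 0], [-0.011, -0.072, 0], [-0.004, -0.072, 0], [0.003, -0.072, 0]], roll=[-1, -1, -1, -1, -1])

```text
t: 1.35
tcp_pos: [412.8, 4.2, 228.6]
orientation: [[0.994, -0.112, -0.002], [-0.112, -0.994, 0.001], [-0.002, -0.001, -1.0]]
force: [0.3, -0.5, -0.2]
finger_gap: 1.0
```

```bash
python3 -c "
from plan import *
plan([464,184,230],-.095)"
```

```text
t 1.35 p [412.8   4.2 228.6] yaw -0.112 tilt [-0.002  0.001 -1.   ] F [ 0.3 -0.5 -0.2] gap 1.0
[[0.0119, -0.0715, -0.0005], [0.0131, -0.0713, -0.0005], [0.0131, -0.0713, -0.0005], [0.0029, -0.0159, -0.0001], [0.0, 0.0, 0.0]] [-0.17, 0.0, 0.0, 0.0, 0.0] end [464. 184. 230.]
```

Call:
servo_tool(claw=[-1, -1, -1, -1, -1], offset=[[0.012, -0.071, 0], [0.013, -0.071, 0], [0.013, -0.071, 0], [0.003, -0.016, 0.03], [0, 0, 0]], roll=[-0.17, 0, 0, 0, 0])

```text
t: 1.98
tcp_pos: [464.0, 193.5, 203.6]
orientation: [[0.996, -0.088, -0.002], [-0.088, -0.996, 0.003], [-0.003, -0.003, -1.0]]
force: [-0.4, -1.2, 0.0]
finger_gap: 0.998
```

```bash
python3 -c "
from plan import *
plan([464,184,103],-.095,40)
for n,b in (('side',(180,200,200,180)),('top',(200,180,180,120))): crop(grab_frame(n),*b,3,n+'1.png')"
```

```text
t 1.98 p [464.  193.5 203.6] yaw -0.088 tilt [-0.002  0.003 -1.   ] F [-0.4 -1.2  0. ] gap 0.998
[[0.0005, 0.0048, 0.0498], [0.0006, 0.0048, 0.0498], [0.0003, 0.0025, 0.0262], [0.0, 0.0, 0.0], [0.0, 0.0, 0.0]] [0.07, 0.0, 0.0, 0.0, 0.0] end [464. 184. 103.]
```

View pics/side1.png

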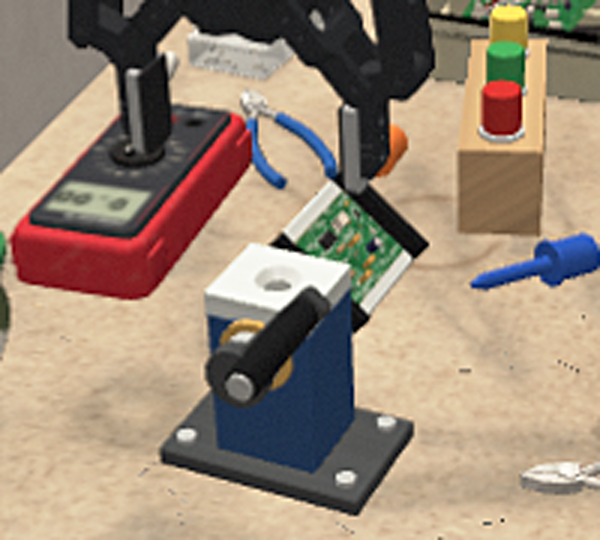

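View pics/top1.png

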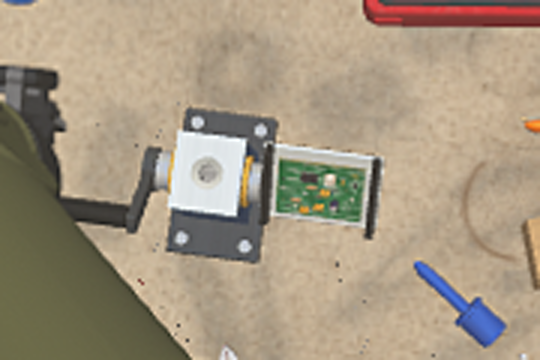

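```bash
python3 -c "
from plan import *
cv2.imwrite('pics/top2.png',grab_frame('top'));cv2.imwrite('pics/side2.png',grab_frame('side'))"
```

```text
(no output)
```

View pics/top2.png

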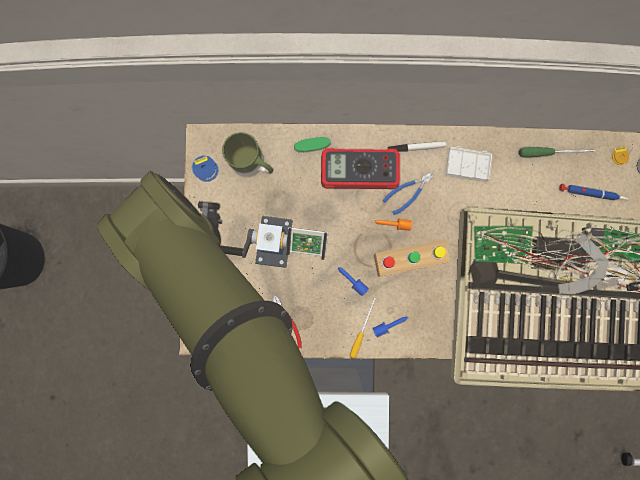

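View pics/side2.png

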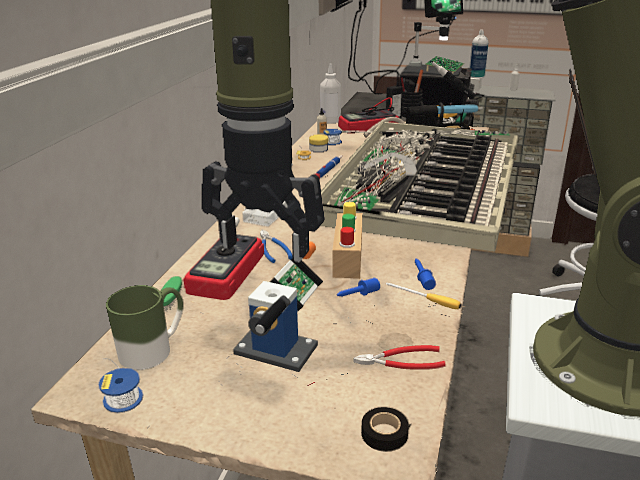

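```bash
python3 -c "
from plan import *
plan([464,186,103],-.095,40)
p=manip.observe()['tcp_pos'];R=manip.observe()['orientation']
for q in (p,p-13*R[:,2]+42*R[:,0],p-13*R[:,2]-42*R[:,0],[464,184,122],[467,214,122],[462,154,122]): print(proj('side',q),proj('top',q))
"
```

```text
t 2.17 p [465.4 191.9 205.8] yaw -0.092 tilt [ 0.002  0.003 -1.   ] F [-1.1 -0.3  0.4] gap 1.003
[[-0.0005, 0.0031, 0.0499], [-0.0005, 0.0031, 0.0499], [-0.0003, 0.0018, 0.0287], [0.0, 0.0, 0.0], [0.0, 0.0, 0.0]] [0.03, 0.0, 0.0, 0.0, 0.0] end [464. 186. 103.]
[[264.40053405 261.79711769]] [[215.66876324 245.65411509]]
[[233.21650809 246.75289039]] [[216.79062113 222.88889978]]
[[295.67550725 258.36815062]] [[211.60618337 267.49820433]]
[[271.17974244 315.15724081]] [[228.34723488 249.52208439]]
[[260.73447229 327.9145602 ]] [[213.93080187 247.92686362]]
[[280.30484172 303.04172334]] [[242.84356735 250.63502687]]
```

Call:
servo_tool(claw=[-1, -1, -1, -1, -1], offset=[[-0.001, 0.003, 0.05], [0, 0.003, 0.05], [0, 0.001, 0.028], [0, 0, 0], [0, 0, 0]], roll=[0, 0, 0, 0, 0])

```text
t: 2.8
tcp_pos: [468.4, 181.3, 106.2]
orientation: [[0.995, -0.102, 0.011], [-0.102, -0.995, 0.003], [0.011, -0.004, -1.0]]
force: [0.0, 0.6, 0.3]
finger_gap: 0.996
```

```bash
python3 -c "
from plan import *
plan([464,186,103],-.095,40)
for n,b in (('side',(180,200,200,180)),): crop(grab_frame(n),*b,3,n+'3.png')"
```

```text
t 2.8 p [468.4 181.3 106.2] yaw -0.102 tilt [ 0.011  0.003 -1.   ] F [0.  0.6 0.3] gap 0.996
[[-0.0062, -0.0053, 0.004], [0.0, 0.0, 0.0], [0.0, 0.0, 0.0], [0.0, 0.0, 0.0], [0.0, 0.0, 0.0]] [-0.07, 0.0, 0.0, 0.0, 0.0] end [464. 186. 103.]
```

View pics/side3.png

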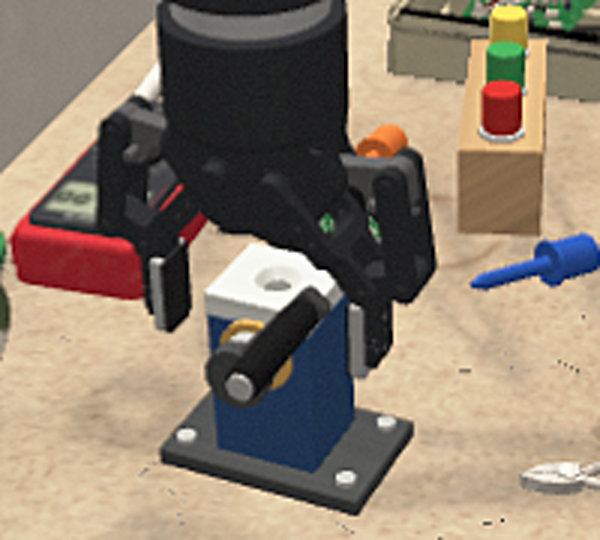

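Call:
servo_tool(claw=[-1, 1, 1, 1, 1], offset=[[-0.006, -0.005, 0.002], [0, 0, 0], [0, 0, 0], [0, 0, 0], [0, 0, 0]], roll=[0, 0, 0, 0, 0])

```text
t: 3.48
tcp_pos: [464.2, 186.7, 106.9]
orientation: [[0.995, -0.102, 0.014], [-0.102, -0.995, 0.004], [0.014, -0.005, -1.0]]
force: [-2.3, -1.9, 8.8]
finger_gap: 0.166
```

```bash
python3 -c "
from plan import *
plan([464,186,103],-.095,40)
for n,b in (('side',(180,200,200,180)),): crop(grab_frame(n),*b,3,n+'4.png')"
```

```text
t 3.48 p [464.2 186.7 106.9] yaw -0.103 tilt [ 0.014  0.004 -1.   ] F [-2.3 -1.9  8.8] gap 0.166
[[-0.0003, 0.001, 0.0049], [0.0, 0.0, 0.0], [0.0, 0.0, 0.0], [0.0, 0.0, 0.0], [0.0, 0.0, 0.0]] [-0.08, 0.0, 0.0, 0.0, 0.0] end [464. 186. 103.]
```

View pics/side4.png

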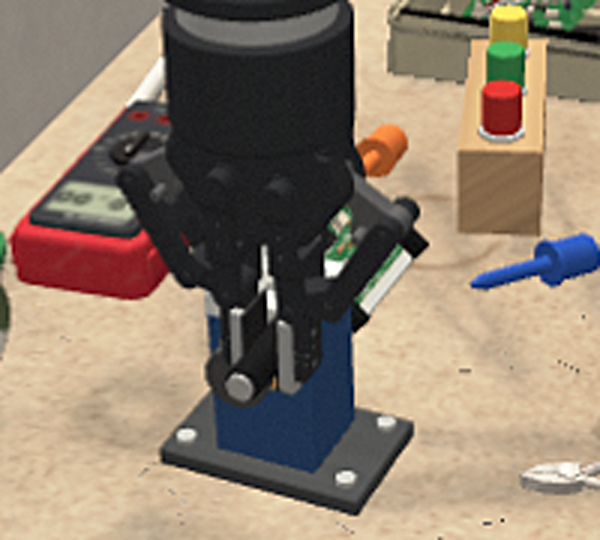

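Call:
servo_tool(claw=[1, 1, 1, 1, 1], offset=[[0.011, 0, -0.007], [0.011, 0, -0.005], [0.012, 0, -0.003], [0.013, 0, -0.001], [0, 0, 0]], roll=[0, 0, 0, 0, 0])

```text
t: 4.15
tcp_pos: [476.4, 185.0, 116.7]
orientation: [[0.995, -0.094, -0.031], [-0.095, -0.996, -0.005], [-0.03, 0.008, -1.0]]
force: [8.9, 0.3, -10.9]
finger_gap: 0.163
```

```bash
python3 -c "
from plan import *
plan([501,186,118],-.095,40)"
```

```text
t 4.15 p [476.4 185.  116.7] yaw -0.095 tilt [-0.031 -0.005 -1.   ] F [  8.9   0.3 -10.9] gap 0.163
[[0.0304, -0.0041, -0.0025], [0.0, 0.0, 0.0], [0.0, 0.0, 0.0], [0.0, 0.0, 0.0], [0.0, 0.0, 0.0]] [0.0, 0.0, 0.0, 0.0, 0.0] end [501. 186. 118.]
```

Call:
servo_tool(claw=[1, 1, 1, 1, 1], offset=[[0.02, 0, -0.002], [0.018, 0, -0.001], [0.015, 0, 0], [0.01, 0, 0], [0, 0, 0]], roll=[0, 0, 0, 0, 0])

```text
t: 4.78
tcp_pos: [509.5, 181.4, 120.8]
orientation: [[0.994, -0.09, -0.061], [-0.091, -0.996, -0.014], [-0.06, 0.019, -0.998]]
force: [0.4, 0.3, -0.2]
finger_gap: 0.161
```

```bash
python3 -c "
from plan import *
plan([501,186,120],-.095,40)
for n,b in (('side',(180,200,200,180)),('top',(200,180,180,120))): crop(grab_frame(n),*b,3,n+'5.png')"
```

```text
t 4.78 p [509.5 181.4 120.8] yaw -0.091 tilt [-0.061 -0.014 -0.998] F [ 0.4  0.3 -0.2] gap 0.161
[[-0.011, -0.0048, 0.0016], [0.0, 0.0, 0.0], [0.0, 0.0, 0.0], [0.0, 0.0, 0.0], [0.0, 0.0, 0.0]] [0.04, 0.0, 0.0, 0.0, 0.0] end [501. 186. 120.]
```

View pics/side5.png

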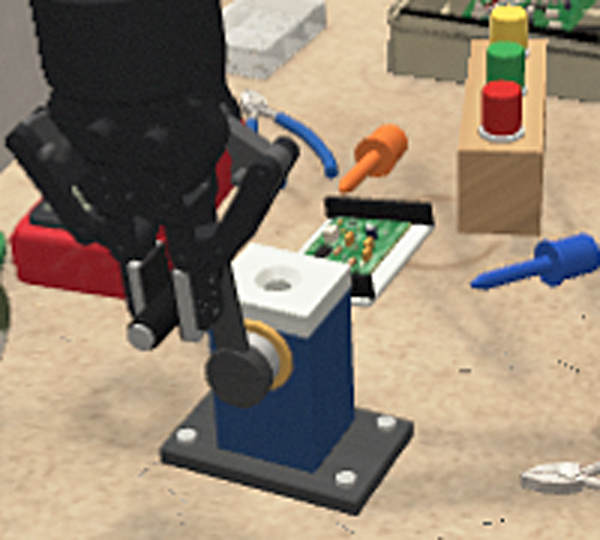

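Call:
servo_tool(claw=[1, 1, 1, 1, 1], offset=[[-0.008, 0, 0], [-0.007, 0, 0], [-0.003, 0, 0], [0, 0, 0], [0, 0, 0]], roll=[0, 0, 0, 0, 0])

```text
t: 5.5
tcp_pos: [504.7, 182.1, 121.3]
orientation: [[0.995, -0.095, -0.044], [-0.095, -0.995, -0.009], [-0.043, 0.013, -0.999]]
force: [-0.7, -0.1, 0.6]
finger_gap: 0.158
```

```bash
python3 -c "
from plan import *
plan([501,186,120],-.095,40)
for n,b in (('side',(180,200,200,180)),('top',(200,180,180,120))): crop(grab_frame(n),*b,3,n+'6.png')"
```

```text
t 5.5 p [504.7 182.1 121.3] yaw -0.096 tilt [-0.044 -0.009 -0.999] F [-0.7 -0.1  0.6] gap 0.158
[[-0.005, -0.0045, 0.0018], [0.0, 0.0, 0.0], [0.0, 0.0, 0.0], [0.0, 0.0, 0.0], [0.0, 0.0, 0.0]] [-0.01, 0.0, 0.0, 0.0, 0.0] end [501. 186. 120.]
```

View pics/side6.png

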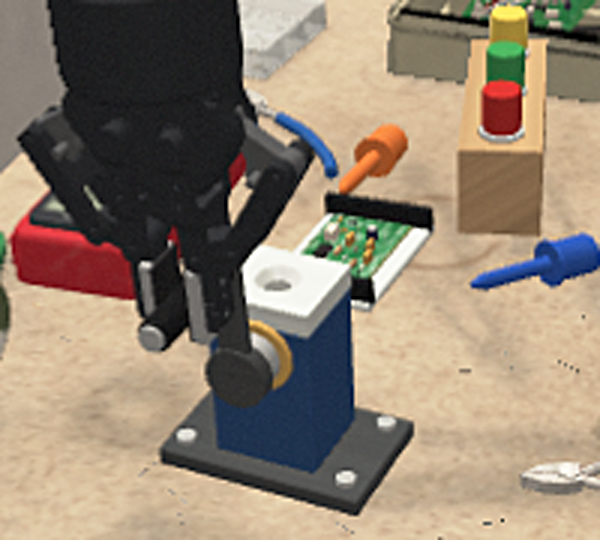

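Call:
servo_tool(claw=[1, 1, 1, 1, 1], offset=[[-0.008, 0, 0], [-0.008, 0, 0], [-0.005, 0, 0], [0, 0, 0], [0, 0, 0]], roll=[0, 0, 0, 0, 0])

```text
t: 6.22
tcp_pos: [498.2, 182.9, 122.1]
orientation: [[0.995, -0.099, -0.026], [-0.099, -0.995, -0.004], [-0.025, 0.007, -1.0]]
force: [1.3, 0.5, -0.6]
finger_gap: 0.163
```

```bash
python3 -c "
from plan import *
plan([501,186,120],-.095,40)"
```

```text
t 6.22 p [498.2 182.9 122.1] yaw -0.099 tilt [-0.026 -0.004 -1.   ] F [ 1.3  0.5 -0.6] gap 0.163
[[0.0032, -0.0042, 0.0025], [0.0, 0.0, 0.0], [0.0, 0.0, 0.0], [0.0, 0.0, 0.0], [0.0, 0.0, 0.0]] [-0.04, 0.0, 0.0, 0.0, 0.0] end [501. 186. 120.]
```

Call:
servo_tool(claw=[1, 1, 1, 1, 1], offset=[[-0.009, 0, 0], [-0.009, 0, 0], [-0.007, 0, 0], [0, 0, 0], [0, 0, 0]], roll=[0, 0, 0, 0, 0])

```text
t: 6.85
tcp_pos: [488.0, 184.3, 122.0]
orientation: [[0.995, -0.103, -0.01], [-0.103, -0.995, 0.0], [-0.01, 0.0, -1.0]]
force: [3.2, 0.2, -2.0]
finger_gap: 0.163
```

```bash
python3 -c "
from plan import *
plan([501,186,120],-.095,40)"
```

```text
t 6.85 p [488.  184.3 122. ] yaw -0.103 tilt [-0.01  0.   -1.  ] F [ 3.2  0.2 -2. ] gap 0.163
[[0.0159, -0.0038, 0.0023], [0.0, 0.0, 0.0], [0.0, 0.0, 0.0], [0.0, 0.0, 0.0], [0.0, 0.0, 0.0]] [-0.08, 0.0, 0.0, 0.0, 0.0] end [501. 186. 120.]
```

Call:
servo_tool(claw=[0.3, 0.3, 0.3, 0.3, 0.3], offset=[[0, 0, 0], [0, 0, 0], [0.01, 0, 0], [0.01, 0, 0], [0.006, 0, 0]], roll=[0, 0, 0, 0, 0])

```text
t: 7.48
tcp_pos: [504.2, 182.5, 121.7]
orientation: [[0.995, -0.099, -0.019], [-0.099, -0.995, -0.002], [-0.018, 0.004, -1.0]]
force: [-7.2, 1.2, 4.4]
finger_gap: 0.346
```

```bash
python3 -c "
from plan import *
plan([508,186,120],-.095,40)
for n,b in (('side',(180,200,200,180)),('top',(200,180,180,120))): crop(grab_frame(n),*b,3,n+'7.png')"
```

```text
t 7.47 p [504.2 182.5 121.7] yaw -0.099 tilt [-0.019 -0.002 -1.   ] F [-7.2  1.2  4.4] gap 0.346
[[0.0044, -0.0048, 0.002], [0.0, 0.0, 0.0], [0.0, 0.0, 0.0], [0.0, 0.0, 0.0], [0.0, 0.0, 0.0]] [-0.04, 0.0, 0.0, 0.0, 0.0] end [508. 186. 120.]
```

View pics/side7.png

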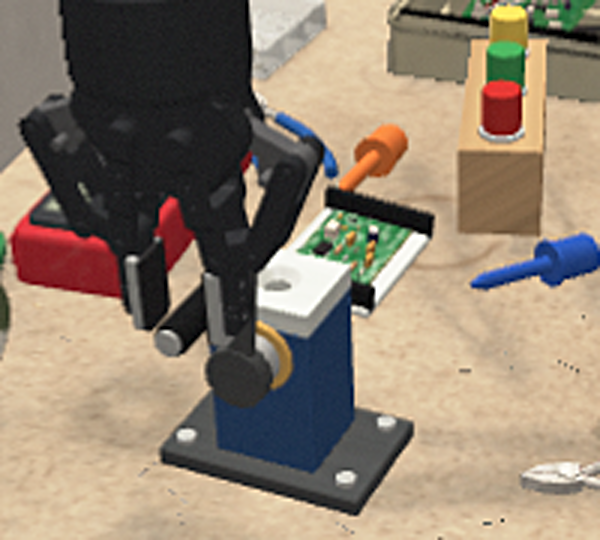

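```bash
python3 -c "
from plan import *
e=plane('side',(170.5)/3-.5+180,(343.5)/3-.5+200,134);print(e, 'axis x at that y',493.3+.095*(e[1]-104.2))
for th in(.0,.1,.2): print(th,proj('side',[504-60*np.sin(th),214,75+60*np.cos(th)])) "
```

```text
[501.09707153 209.51534182 134.        ] axis x at that y 503.30495747323414
0.0 [[232.76032472 314.945604  ]]
0.1 [[237.1584667  315.85959335]]
0.2 [[241.56529101 317.15980416]]
```

Call:
servo_tool(claw=[0.3, 0.3, 0, -0.5, -1], offset=[[0.006, 0, 0], [-0.007, 0, 0], [0, 0, -0.04], [0, 0, -0.06], [0, 0, 0]], roll=[0, 0, 0, 0, 0])

```text
t: 8.2
tcp_pos: [504.3, 182.9, 203.1]
orientation: [[0.995, -0.098, -0.022], [-0.098, -0.995, -0.003], [-0.022, 0.005, -1.0]]
force: [0.8, 0.2, 0.3]
finger_gap: 0.905
```

```bash
python3 -c "
from plan import *
plan([445.2,-149.4,200],.2,58)
for n,b in (('side',(180,200,200,180)),('top',(200,180,180,120))): crop(grab_frame(n),*b,3,n+'8.png')"
```

```text
t 8.2 p [504.3 182.9 203.1] yaw -0.098 tilt [-0.022 -0.003 -1.   ] F [0.8 0.2 0.3] gap 0.905
[[-0.0056, 0.0723, 0.0011], [-0.0128, 0.0714, 0.0011], [-0.0198, 0.0697, 0.0011], [-0.0266, 0.0674, 0.0011], [-0.0266, 0.0674, 0.0011]] [-1.0, -1.0, -0.98, 0.0, 0.0] end [ 453.5 -102.6  200.4]
```

View pics/side8.png

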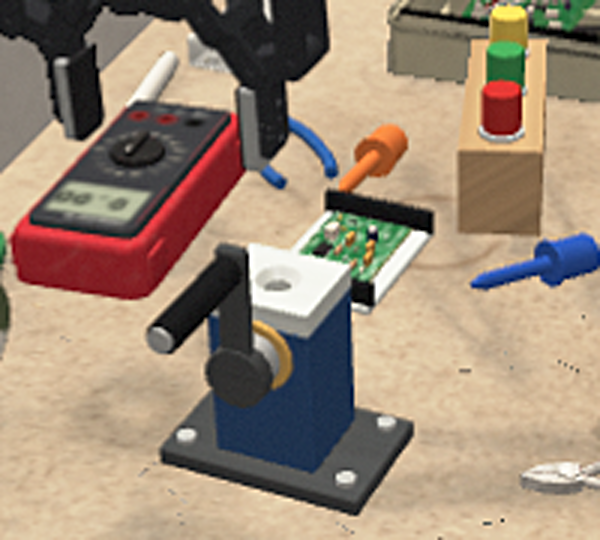

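Call:
servo_tool(claw=[-1, -1, -1, -1, -1], offset=[[-0.006, 0.072, 0], [-0.013, 0.071, 0], [-0.02, 0.07, 0], [-0.026, 0.067, 0], [-0.026, 0.067, 0]], roll=[-1, -1, -1, 0, 0])

```text
t: 8.93
tcp_pos: [451.4, -106.4, 196.8]
orientation: [[0.975, 0.221, -0.034], [0.221, -0.975, -0.002], [-0.033, -0.005, -0.999]]
force: [0.9, 0.3, 0.5]
finger_gap: 0.999
```

```bash
python3 -c "
from plan import *
plan([445.2,-149.4,140],.2,58)"
```

```text
t 8.93 p [ 451.4 -106.4  196.8] yaw 0.223 tilt [-0.034 -0.002 -0.999] F [0.9 0.3 0.5] gap 0.999
[[-0.0139, 0.0415, 0.0578], [-0.003, 0.0098, 0.0135], [0.0, 0.0, 0.0], [0.0, 0.0, 0.0], [0.0, 0.0, 0.0]] [0.23, 0.0, 0.0, 0.0, 0.0] end [ 445.2 -149.4  140. ]
```

Call:
servo_tool(claw=[-1, -1, -1, -1, -1], offset=[[-0.013, 0.041, 0.04], [-0.003, 0.01, 0.02], [0, 0, 0], [0, 0, 0], [0, 0, 0]], roll=[0.2, 0, 0, 0, 0])

```text
t: 9.55
tcp_pos: [444.3, -151.3, 146.1]
orientation: [[0.979, 0.198, -0.037], [0.198, -0.98, -0.0], [-0.036, -0.007, -0.999]]
force: [1.1, 0.2, 0.3]
finger_gap: 1.003
```

```bash
python3 -c "
from plan import *
plan([445.2,-149.4,140],.2,58)
for n,b in (('side',(240,150,200,180)),('top',(300,180,180,120))): crop(grab_frame(n),*b,3,n+'9.png')"
```

```text
t 9.55 p [ 444.3 -151.3  146.1] yaw 0.2 tilt [-0.037 -0.    -0.999] F [1.1 0.2 0.3] gap 1.003
[[0.0018, -0.0021, 0.0075], [0.0, 0.0, 0.0], [0.0, 0.0, 0.0], [0.0, 0.0, 0.0], [0.0, 0.0, 0.0]] [-0.0, 0.0, 0.0, 0.0, 0.0] end [ 445.2 -149.4  140. ]
```

View pics/side9.png

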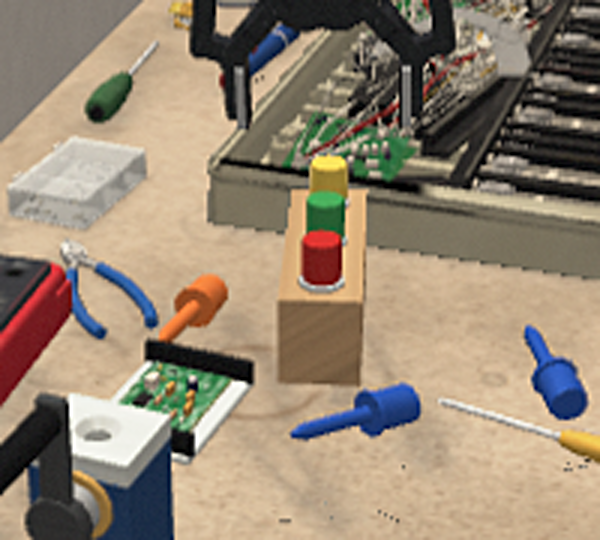

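Call:
servo_tool(claw=[-1, -1, -1, -1, -1], offset=[[-0.002, -0.002, 0.05], [-0.002, 0, 0.045], [0, 0, 0], [0, 0, 0], [0, 0, 0]], roll=[0, 0, 0, 0, 0])

```text
t: 10.28
tcp_pos: [442.3, -149.4, 73.1]
orientation: [[0.979, 0.201, -0.028], [0.201, -0.98, -0.003], [-0.028, -0.002, -1.0]]
force: [-0.5, -0.5, -0.5]
finger_gap: 1.0
```

```bash
python3 -c "
from plan import *
plan([444.5,-149.4,65],.2,58)
for n,b in (('side',(240,150,200,180)),('top',(300,180,180,120))): crop(grab_frame(n),*b,3,n+'10.png')"
```

```text
t 10.28 p [ 442.3 -149.4   73.1] yaw 0.203 tilt [-0.028 -0.003 -1.   ] F [-0.5 -0.5 -0.5] gap 1.0
[[0.003, 0.0006, 0.0101], [0.0, 0.0, 0.0], [0.0, 0.0, 0.0], [0.0, 0.0, 0.0], [0.0, 0.0, 0.0]] [0.03, 0.0, 0.0, 0.0, 0.0] end [ 444.5 -149.4   65. ]
```

View pics/side10.png

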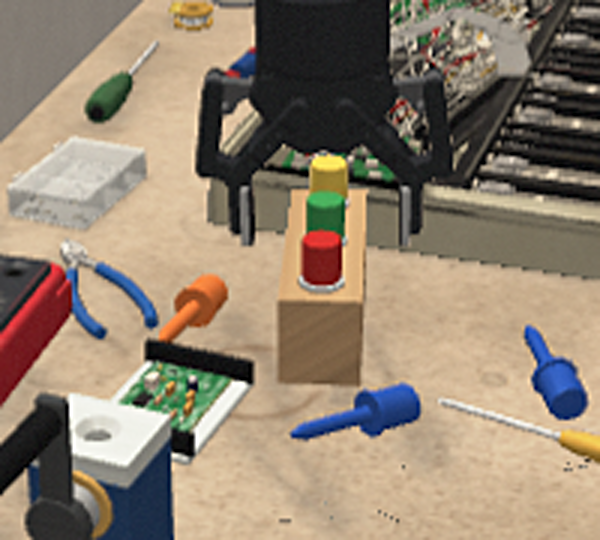

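```bash
python3 -c "
from plan import *
p=manip.observe()['tcp_pos'];R=manip.observe()['orientation']
for q in (p,p-13*R[:,2]+42*R[:,0],p-13*R[:,2]-42*R[:,0],[445,-149.4,73],[445.2,-149.4,88]): print((proj('side',q)-[240,150])*3)
"
```

```text
[[325.02533852 260.33885018]]
[[253.9635079  240.78650942]]
[[395.78621396 240.81735443]]
[[320.61228734 259.89291244]]
[[320.52350491 237.32916704]]
```

Call:
servo_tool(claw=[-1, -1, 1, 1, 1], offset=[[0.003, 0, 0.011], [0.001, 0, 0], [0, 0, 0], [0, 0, 0], [0, 0, 0]], roll=[0, 0, 0, 0, 0])

```text
t: 11.0
tcp_pos: [445.8, -149.2, 64.3]
orientation: [[0.979, 0.2, -0.027], [0.2, -0.98, -0.004], [-0.027, -0.001, -1.0]]
force: [0.5, -0.2, 0.5]
finger_gap: 0.375
```

Call:
servo_tool(claw=[1, 1, 1, 1, 1], offset=[[0, 0, 0], [0, 0, 0], [0, 0, 0], [0, 0, 0], [0, 0, 0]], roll=[0, 0, 0, 0, 0])

```text
t: 11.62
tcp_pos: [445.9, -149.2, 64.5]
orientation: [[0.979, 0.2, -0.026], [0.2, -0.98, -0.004], [-0.027, -0.001, -1.0]]
force: [0.0, 0.1, 0.5]
finger_gap: 0.259
```

```bash
python3 -c "
from plan import *
plan([444.5,-149.4,65],.2,58)
for n,b in (('side',(240,150,200,180)),('top',(300,180,180,120))): crop(grab_frame(n),*b,3,n+'11.png')"
```

```text
t 11.62 p [ 445.9 -149.2   64.5] yaw 0.202 tilt [-0.026 -0.004 -1.   ] F [0.  0.1 0.5] gap 0.259
[[-0.0017, -0.0001, -0.0005], [0.0, 0.0, 0.0], [0.0, 0.0, 0.0], [0.0, 0.0, 0.0], [0.0, 0.0, 0.0]] [0.02, 0.0, 0.0, 0.0, 0.0] end [ 444.5 -149.4   65. ]
```

View pics/side11.png

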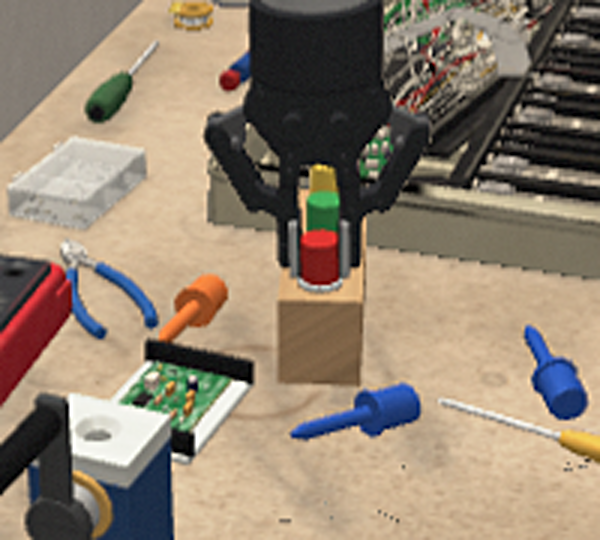

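Call:
servo_tool(claw=[1, 1, 1, 1, 1], offset=[[0.0005, 0, -0.03], [0.001, 0, -0.04], [0.001, 0, -0.04], [0.001, 0, -0.04], [0, 0, -0.01]], roll=[0, 0, 0, 0, 0])

```text
t: 12.35
tcp_pos: [451.0, -147.8, 194.6]
orientation: [[0.979, 0.201, -0.03], [0.201, -0.98, -0.002], [-0.03, -0.004, -1.0]]
force: [0.0, 0.7, -1.4]
finger_gap: 0.255
```

```bash
python3 -c "
from plan import *
plan([493.4,104.2,195],.2,55)
for n,b in (('side',(240,130,200,200)),('top',(300,180,180,120))): crop(grab_frame(n),*b,3,n+'12.png')"
```

```text
t 12.35 p [ 451.  -147.8  194.6] yaw 0.202 tilt [-0.03  -0.002 -1.   ] F [ 0.   0.7 -1.4] gap 0.255
[[0.0248, -0.0641, -0.0006], [0.0246, -0.0642, -0.0006], [0.0246, -0.0642, -0.0006], [0.0246, -0.0642, -0.0006], [0.0159, -0.0415, -0.0004]] [0.02, 0.0, 0.0, 0.0, 0.0] end [493.4 104.2 195. ]
```

View pics/side12.png

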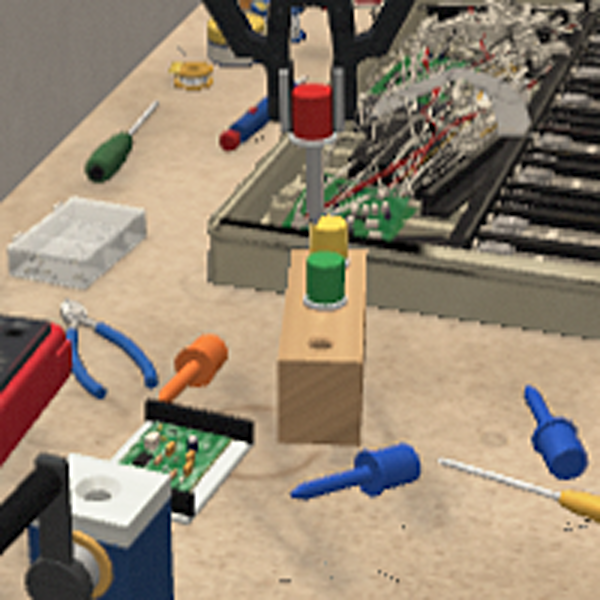

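Call:
servo_tool(claw=[1, 1, 1, 1, 1], offset=[[0.024, -0.063, 0], [0.024, -0.064, 0], [0.024, -0.064, 0], [0.024, -0.064, 0], [0.012, -0.03, 0]], roll=[0, 0, 0, 0, 0])

```text
t: 13.08
tcp_pos: [487.8, 94.4, 183.9]
orientation: [[0.981, 0.191, -0.042], [0.191, -0.982, -0.003], [-0.042, -0.005, -0.999]]
force: [-0.7, -1.6, -0.5]
finger_gap: 0.26
```

```bash
python3 -c "
from plan import *
plan([493.4,104.2,195],.2,55)"
```

```text
t 13.07 p [487.8  94.4 183.9] yaw 0.193 tilt [-0.042 -0.003 -0.999] F [-0.7 -1.6 -0.5] gap 0.26
[[0.0087, -0.0108, -0.0142], [0.0, 0.0, 0.0], [0.0, 0.0, 0.0], [0.0, 0.0, 0.0], [0.0, 0.0, 0.0]] [-0.07, 0.0, 0.0, 0.0, 0.0] end [493.4 104.2 195. ]
```

Call:
servo_tool(claw=[1, 1, 1, 1, 1], offset=[[0.008, -0.01, 0], [0, 0, 0], [0, 0, 0], [0, 0, 0], [0, 0, 0]], roll=[0, 0, 0, 0, 0])

```text
t: 13.7
tcp_pos: [491.3, 100.5, 180.5]
orientation: [[0.981, 0.19, -0.048], [0.19, -0.982, -0.005], [-0.048, -0.004, -0.999]]
force: [0.1, 0.5, -0.6]
finger_gap: 0.257
```

```bash
python3 -c "
from plan import *
plan([493.4,104.2,180],.2,55)
for n,b in (('side',(200,180,130,130)),('top',(220,180,120,100))): crop(grab_frame(n),*b,4,n+'13.png')"
```

```text
t 13.7 p [491.3 100.5 180.5] yaw 0.191 tilt [-0.048 -0.005 -0.999] F [ 0.1  0.5 -0.6] gap 0.257
[[0.0035, -0.0041, 0.0005], [0.0, 0.0, 0.0], [0.0, 0.0, 0.0], [0.0, 0.0, 0.0], [0.0, 0.0, 0.0]] [-0.09, 0.0, 0.0, 0.0, 0.0] end [493.4 104.2 180. ]
```

View pics/side13.png

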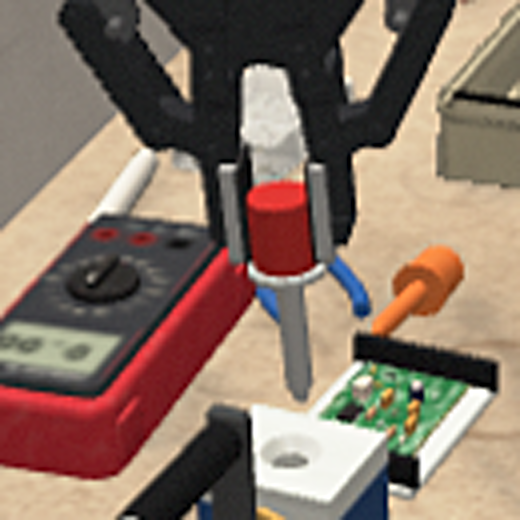

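View pics/top13.png

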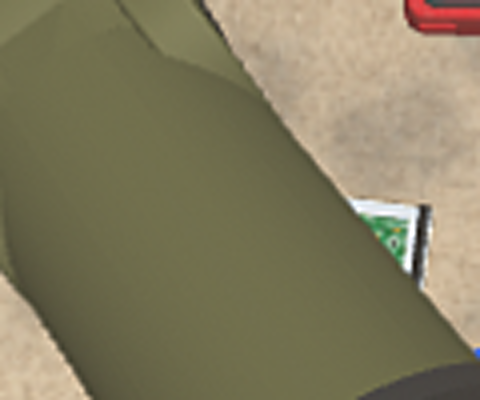

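```bash
python3 -c "
from plan import *
f=lambda u,v:((u+.5)/4-.5+200,(v+.5)/4-.5+180)
zt=180.5-58.5
print('tip',plane('side',*f(300,396),zt)); 
print('collar',plane('side',*f(287,272),zt+52))
print('headtop',plane('side',*f(276,192),zt+82))
print('hole', plane('side',*f(290,453),102.5))
"
```

```text
tip [490.83383584  96.5114622  122.        ]
collar [491.72924064  99.97089816 174.        ]
headtop [494.52706873  98.87514118 204.        ]
hole [492.74129787 104.53236016 102.5       ]
```

Call:
servo_tool(claw=[1, 1, 1, 1, 1], offset=[[0.004, -0.005, 0], [0, 0, 0.01], [0, 0, 0.01], [0, 0, 0], [0, 0, 0]], roll=[0, 0, 0, 0, 0])

```text
t: 14.42
tcp_pos: [492.9, 105.5, 163.1]
orientation: [[0.981, 0.19, -0.048], [0.19, -0.982, -0.005], [-0.048, -0.004, -0.999]]
force: [-0.4, -0.1, 0.0]
finger_gap: 0.257
```

```bash
python3 -c "
from plan import *
plan([493.4,105,160],.2,55)
for n,b in (('side',(200,180,130,130)),): crop(grab_frame(n),*b,4,n+'14.png')"
```

```text
t 14.43 p [492.9 105.5 163.1] yaw 0.192 tilt [-0.048 -0.005 -0.999] F [-0.4 -0.1  0. ] gap 0.257
[[0.0007, 0.0007, 0.0038], [0.0, 0.0, 0.0], [0.0, 0.0, 0.0], [0.0, 0.0, 0.0], [0.0, 0.0, 0.0]] [-0.08, 0.0, 0.0, 0.0, 0.0] end [493.4 105.  160. ]
```

View pics/side14.png

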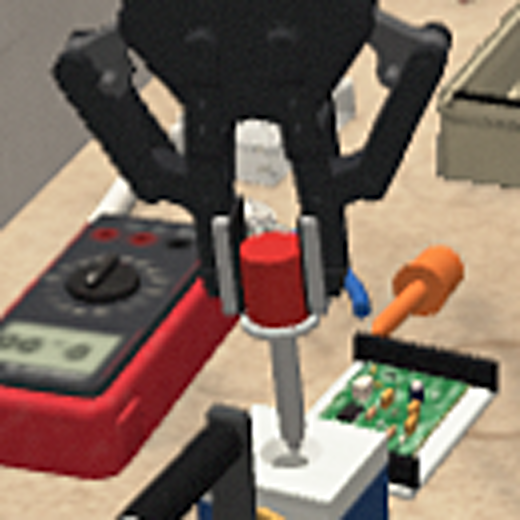

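Call:
servo_tool(claw=[1, 1, 1, 1, 1], offset=[[0.0005, 0, 0.008], [0.0005, 0, 0.01], [0.0005, 0, 0.01], [0, 0, 0], [0, 0, 0]], roll=[0, 0, 0, 0, 0])

```text
t: 15.1
tcp_pos: [493.4, 105.1, 139.0]
orientation: [[0.981, 0.19, -0.047], [0.19, -0.982, -0.006], [-0.047, -0.003, -0.999]]
force: [0.2, -0.3, -0.2]
finger_gap: 0.261
```

```bash
python3 -c "
from plan import *
plan([493.4,105,109],.2,55)
for n,b in (('side',(200,180,130,130)),): crop(grab_frame(n),*b,4,n+'15.png')"
```

```text
t 15.1 p [493.4 105.1 139. ] yaw 0.191 tilt [-0.047 -0.006 -0.999] F [ 0.2 -0.3 -0.2] gap 0.261
[[0.0018, 0.0003, 0.0375], [0.0, 0.0, 0.0], [0.0, 0.0, 0.0], [0.0, 0.0, 0.0], [0.0, 0.0, 0.0]] [-0.09, 0.0, 0.0, 0.0, 0.0] end [493.4 105.  109. ]
```

View pics/side15.png

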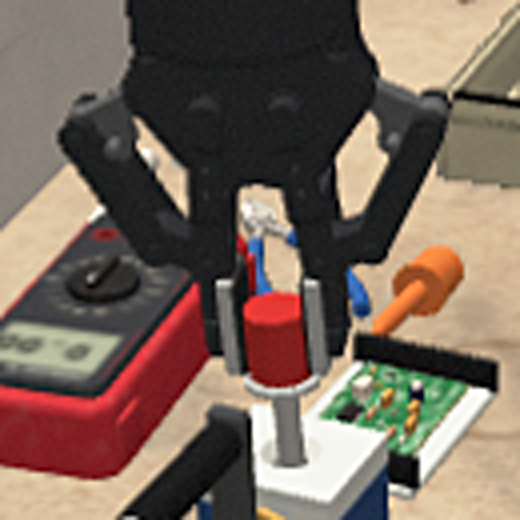

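No contact force, and the tip is about 22 mm in. Continuing.

Call:
servo_tool(claw=[1, 1, 1, 1, 1], offset=[[0.0005, 0, 0.01], [0.0005, 0, 0.01], [0.0005, 0, 0.008], [0, 0, 0], [0, 0, 0]], roll=[0, 0, 0, 0, 0])

```text
t: 15.78
tcp_pos: [493.1, 105.3, 114.9]
orientation: [[0.981, 0.19, -0.048], [0.19, -0.982, -0.006], [-0.048, -0.004, -0.999]]
force: [-0.6, -0.0, 0.6]
finger_gap: 0.258
```

```bash
python3 -c "
from plan import *
plan([493.4,105,109],.2,55)"
```

```text
t 15.78 p [493.1 105.3 114.9] yaw 0.191 tilt [-0.048 -0.006 -0.999] F [-0.6 -0.   0.6] gap 0.258
[[0.0006, 0.0005, 0.0074], [0.0, 0.0, 0.0], [0.0, 0.0, 0.0], [0.0, 0.0, 0.0], [0.0, 0.0, 0.0]] [-0.09, 0.0, 0.0, 0.0, 0.0] end [493.4 105.  109. ]
```

Call:
servo_tool(claw=[1, 1, 1, 1, 1], offset=[[0.0005, 0, 0.006], [0, 0, 0.004], [0, 0, 0.003], [0, 0, 0], [0, 0, 0]], roll=[0, 0, 0, 0, 0])

```text
t: 16.4
tcp_pos: [493.5, 105.2, 109.7]
orientation: [[0.981, 0.189, -0.043], [0.189, -0.982, -0.01], [-0.044, 0.001, -0.999]]
force: [-0.2, -1.7, -0.8]
finger_gap: 0.262
```

```bash
python3 -c "
from plan import *
plan([493.4,105,109],.2,55)
for n,b in (('side',(200,180,130,130)),): crop(grab_frame(n),*b,4,n+'16.png')"
```

```text
t 16.4 p [493.5 105.2 109.7] yaw 0.19 tilt [-0.043 -0.01  -0.999] F [-0.2 -1.7 -0.8] gap 0.262
[[-0.0002, 0.0002, 0.0008], [0.0, 0.0, 0.0], [0.0, 0.0, 0.0], [0.0, 0.0, 0.0], [0.0, 0.0, 0.0]] [-0.1, 0.0, 0.0, 0.0, 0.0] end [493.4 105.  109. ]
```

View pics/side16.png

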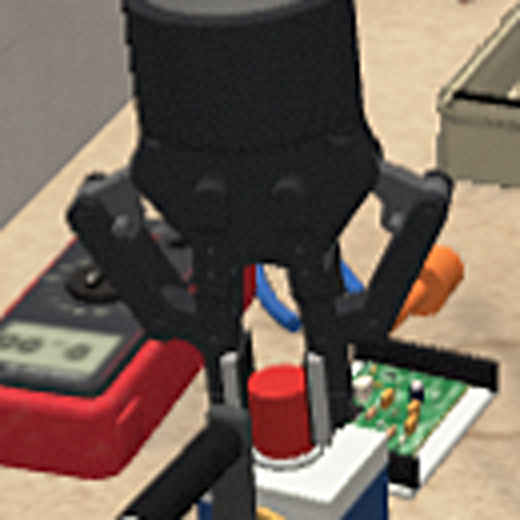

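Call:
servo_tool(claw=[1, 1, -0.2, -0.2, -0.2], offset=[[0, 0, 0.005], [0, 0, 0.005], [0, 0, 0], [0, 0, 0], [0, 0, 0]], roll=[0, 0, 0, 0, 0])

```text
t: 17.08
tcp_pos: [494.2, 105.8, 109.0]
orientation: [[0.981, 0.189, -0.036], [0.189, -0.982, -0.014], [-0.038, 0.007, -0.999]]
force: [-0.3, 0.0, -0.5]
finger_gap: 0.603
```

```bash
python3 -c "
from plan import *
plan([493.4,105,200],.2,55)
for n,b in (('side',(200,180,130,130)),): crop(grab_frame(n),*b,4,n+'17.png')"
```

```text
t 17.07 p [494.2 105.8 109. ] yaw 0.19 tilt [-0.036 -0.014 -0.999] F [-0.3  0.  -0.5] gap 0.603
[[-0.0034, 0.001, -0.0687], [-0.0022, 0.0006, -0.0449], [0.0, 0.0, 0.0], [0.0, 0.0, 0.0], [0.0, 0.0, 0.0]] [-0.1, 0.0, 0.0, 0.0, 0.0] end [493.4 105.  200. ]
```

View pics/side17.png

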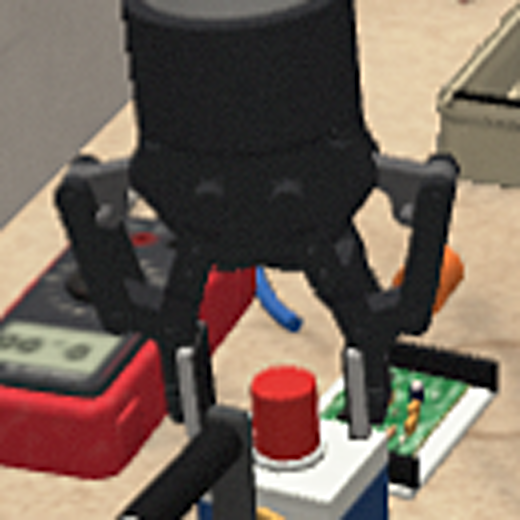

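Pin seated and freed, with clear space on both sides. Lifting away with the fingers held, then back off toward the robot to clear the top view.

Call:
servo_tool(claw=[-0.2, -0.2, -0.2, -0.2, -0.2], offset=[[-0.002, 0, -0.04], [-0.002, 0, -0.06], [-0.002, 0, -0.06], [0, 0.06, 0], [0, 0.06, 0]], roll=[0, 0, 0, 0, 0])

```text
t: 17.75
tcp_pos: [512.5, 14.6, 239.4]
orientation: [[0.979, 0.198, -0.04], [0.197, -0.98, -0.011], [-0.041, 0.003, -0.999]]
force: [1.3, -0.6, -0.1]
finger_gap: 0.603
```

Call:
servo_tool(claw=[-0.2, -0.2, -0.2, -0.2, -0.2], offset=[[0, 0.06, 0], [0, 0.06, 0], [0, 0.06, 0], [0, 0, 0], [0, 0, 0]], roll=[0, 0, 0, 0, 0])

```text
t: 18.38
tcp_pos: [541.5, -135.4, 236.7]
orientation: [[0.981, 0.191, -0.043], [0.191, -0.981, -0.009], [-0.044, 0.001, -0.999]]
force: [-0.6, 0.1, 0.8]
finger_gap: 0.6
```

```bash
python3 -c "
from plan import *
plan([493.4,105,200],.2,55)
for n,b in (('side',(200,200,130,130)),('top',(200,180,150,110))): f=grab_frame(n);cv2.imwrite('pics/full_'+n+'18.png',f);crop(f,*b,4,n+'18.png')"
```

```text
t 18.38 p [ 541.5 -135.4  236.7] yaw 0.193 tilt [-0.043 -0.009 -0.999] F [-0.6  0.1  0.8] gap 0.6
[[0.0001, -0.068, 0.0101], [0.0006, -0.068, 0.0101], [0.0006, -0.068, 0.0101], [0.0006, -0.068, 0.0101], [0.0003, -0.0345, 0.0051]] [-0.07, 0.0, 0.0, 0.0, 0.0] end [493.4 105.  200. ]
```

View pics/side18.png

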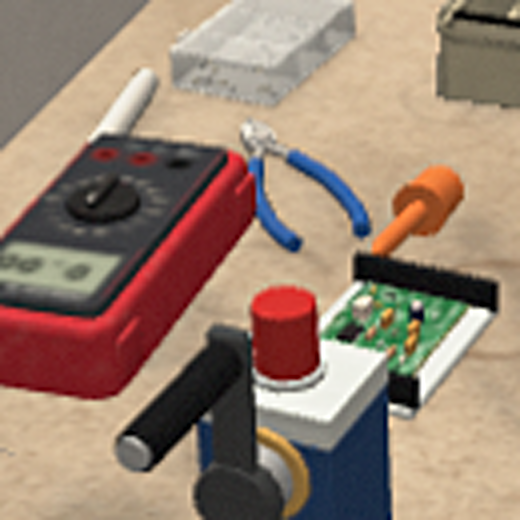

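View pics/top18.png

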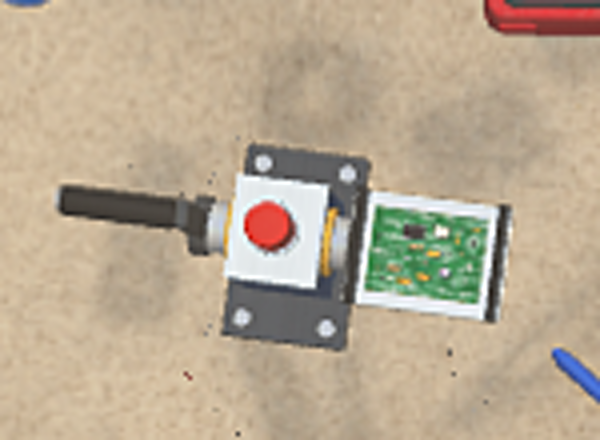

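View pics/full_side18.png

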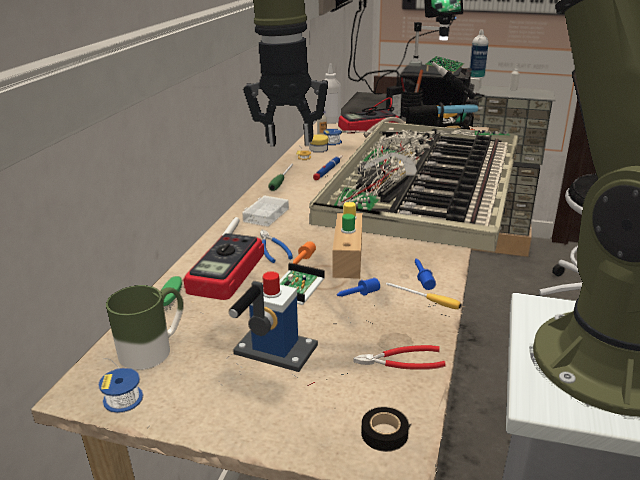

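```bash
python3 -c "
from plan import *
g=lambda u,v,a,b:((u+.5)/4-.5+a,(v+.5)/4-.5+b)
print('headtop',two(g(284,300,200,200),g(269,225,200,180)),'expected z',102.5+29)
print(manip.job_done())"
```

```text
headtop (array([492.58817609, 104.1163302 , 132.67812952]), np.float64(1.7979565391318268)) expected z 131.5
the job is handed in; nothing more can be done
None
```

The crank is upright, the red pin is fully home in the lock hole, and I let go of it and handed the job in at about 18.5 s of the 48 s allowed. `job_done` gives no verdict, so the checks below are all I have to go on.

**What I did:** I gripped the crank handle and turned it upright. It overshot to about -0.16 rad, so I brought it back and set it to near 0 with a light push from one finger. I then took the red pin from the rack, lowered it into the hole without meeting resistance until the collar seated, opened the gripper and moved well clear.

**Last checks:**
- **Pin:** both views show the collar flat on the holder's top. The top of the head measured (492.6, 104.1, 132.7) mm, with the two camera rays 1.8 mm apart. That is within about 1 mm of the hole's axis (493.3, 104.2) and of the roughly 131.5 mm expected for a seated pin.
- **Crank:** it looks upright and the board level. I judged the angle by eye in the final pictures and did not measure it.
- **Contact:** the gripper is well clear of everything and the wrist force reads about zero.

**Two things that were not as planned:**
- **Tool tilt:** the tool picked up about 0.04 rad of tilt while turning the crank. It did not hinder the insertion.
- **Toppled pins:** the two blue and one orange decoy pins had fallen over by the time I reached the crank. I think they toppled on their own, but I did not see it happen. All three are still on the bench.

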